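# Plug the riser tube into the push-fit fitting and open the stop valve

### The job

Take the flanged white tube from the rack and push it, flange uppermost, straight down into the open grey push-fit fitting on the manifold, past the seal and fully home on the seat; feel for the bottom and do not force it. Only when it is fully home, swing the stop valve's lever all the way over to open, then let go, leaving the tube in place and everything else on the table undisturbed.

Things in the scene. Friction and masses are not known exactly. Their poses are not given: they have to be found in the camera images.
- tube: the flanged riser tube: rigid white plastic, 15 mm outer diameter, 136 mm long, about 60 g, the only one with a flange. Origin: centre of the foot; z runs up the tube. The foot tapers (11.6 mm wide at the end, full width after 2.5 mm). It stands in a hole of the rack, foot 10 mm above the table
- tube_flange (a point): centre of the top face of the tube's flange, a 26 mm wide ring 66 to 72 mm above the foot. Grip the plain 64 mm of tube above it; fingertips that come down on the flange push the tube without slipping
- rack: fixed wooden rack, 60 x 210 x 40 mm, with three holes in a row along its y axis (at -75, 0, +75 mm), each 16.5 mm wide and 30 mm deep, holding the flanged tube, a plain offcut and a stem plug in any order. Origin: centre of the underside
- manifold: fixed water manifold on the table: aluminium block 90 x 180 x 40 mm; on top, along its y axis, the round grey push-fit fitting (at y +50 mm), a low black capped port (middle, 20 mm tall) and a brass stop valve with a lever (at y -50 mm). Origin: centre of the underside
- port_mouth (a point): centre of the mouth of the grey push-fit fitting, 115 mm above the table, bore straight down. The fitting is 37 mm wide at the rim, 32 below; the bore is 17 mm wide with a flared lead-in about 21 mm wide at the rim. The seat lies at a depth that differs from fitting to fitting and cannot be seen: the foot meets it 26 to 52 mm below the mouth and is fully home 4 mm deeper
- seal (a point): centre of the springy seal lip, 14 mm below the mouth, that narrows the bore to 12 mm: pushing the tube past it takes about 8 to 14 N, then it slides on with only 0 to 6 N. Moving the seat takes about 8 to 10 N; once home it is rigid and the force climbs steeply. Pressing with more than about 25 N damages the fitting
- seat (a joint): travel of the seat at the bottom of the fitting's bore, m: 0 untouched, 0.004 fully home; stays where it is pushed
- valve (a joint): angle of the stop valve's lever, rad: 0 to 0.2 shut, as found (leaning to the manifold's -x), 1.0 open (leaning to +x); it turns about the manifold's y axis, needs about 2 to 3 N at the ball and stays where it is left
- valve_tip (a point): centre of the black 26 mm ball at the end of the lever, 80 mm from the pivot
- valve_pivot (a point): the lever's pivot, 60 mm above the table on the manifold
- offcut: straight white offcut tube without flange, 15 mm diameter, 110 mm long, in the rack (bystander); origin: centre of the underside
- plug: white stem plug, 15 mm stem with a 30 mm diameter, 20 mm tall head on top, 70 mm tall in all, in the rack (bystander); origin: centre of the underside
- driver: screwdriver lying on the table (bystander)
- spanner: open-ended wrench lying on the table (bystander)
- mug: white mug, 80 mm wide, 90 mm tall (bystander); origin: centre of the underside
- collar: brass ring lying flat, 32 mm wide, 12 mm tall (bystander); origin: centre of the underside
- sleeve: grey ring lying flat, 40 mm wide, 20 mm tall (bystander); origin: centre of the underside
- jar: squat grey jar with black cap, 60 mm wide, 70 mm tall (bystander); origin: centre of the underside
Not all that is in view belongs to the job. What is shaped like the tube but black or orange is not meant.

How it is judged (in metres and radians):
On the way, in this order (a step that is already met when the one before it is completed fails the run):
1. the tube is lifted out of the rack (height (world z) of tube above 0.05 m and angle between tube's own z axis and vertical below 0.5 rad), for 0.1 s.
2. the tube is fully home in the fitting while the valve is still shut (value of joint seat above 0.003 m and horizontal distance between tube and port_mouth below 0.003 m and angle between tube's own z axis and vertical below 0.09 rad and z of tube in the frame of port_mouth below -0.027 m and value of joint valve below 0.4 rad), for 0.2 s.
3. the valve lever is swung fully open (value of joint valve above 0.9 rad), for 0.2 s.
At the end, for the whole second after the job is handed in: the flanged tube stands released in the fitting, foot at least 27 mm below the mouth, within 3 mm of its axis and 0.09 rad of upright, the seat pushed at least 3 mm of its 4 mm; the valve lever is at more than 0.9 rad; the tube is at rest (value of joint seat above 0.003 m and horizontal distance between tube and port_mouth below 0.003 m and angle between tube's own z axis and vertical below 0.09 rad and z of tube in the frame of port_mouth below -0.027 m and value of joint valve above 0.9 rad and linear speed of tube below 0.02 m/s); the robot touches nothing.
It fails at once if the tube is forced: all contact forces between tube and fitting add up to more than 50 N (pressing down with about 25 N, and the sideways squeeze of lip and bore) (contact force between tube and manifold above 50 N).
It fails at once if the valve is opened before the tube is home (value of joint valve above 0.5 rad and value of joint seat below 0.003 m).
It fails at once if a bystander is pushed more than 30 mm or lifted from its place (distance of any of offcut, plug, driver, spanner, mug, collar, sleeve, jar from where it was at the start of the episode above 0.03 m).
It also fails if it takes over 64 s, if anything falls off the work surface, if the arm or the gripper's body presses on something with over 40 N, if the wrist force passes 120 N, or if a joint passes its speed limit or range.

### The arm

A 6-joint arm with a two-finger parallel gripper is mounted at the origin on the work surface. World frame = base frame: x ahead of the robot, y to its left, z up, the work surface at z = 0. Lengths are in m, angles in degrees, forces in N, time in s.
With the tool pointing down it reaches from about 0.3 to 0.75 m from the base axis. Payload 8.5 kg.
Tool frame: the origin (TCP) lies at the very end of the fingers, on their centre line; the grasp point (between the pads) lies 19 mm behind it (env.hold_point_z is the distance from the TCP to the grasp point, in m); z points along the fingers, y is the line along which they close (so a half turn about z gives the same grasp; the last joint's range is limited). The gripper opens to 85 mm and grips with 20 to 120 N. Pads are 22 mm wide; open, the fingers measure 114 mm over their backs; the gripper's body (76 mm by 85 mm) begins 54 mm behind the grasp point. The pads swing forward as they close: fully open they stand 13 mm farther back than shut.
Start: joints at [61.92, 21.807, 74.336, -0, 83.858, -12.336], TCP at [0.149, 0.529, 0.231] pointing down, gripper open.
Joint ranges: [-178.18, 178.18], [-50.72, 133.34], [12.68, 142.11], [-81.47, 261.47], [9.98, 163.14], [-165.26, 165.26]. Speed limits (degrees/s): [136.94, 136.94, 180, 180, 180, 180].

### API

Orientations are given as a 3x3 rotation matrix whose columns are the frame's x, y, z axes.
In Python, from rig import env, optics gives the robot as it stands.
- The arm moves only by the shell command python3 -m jog 'ROWS' [OPENING] [FORCE]. ROWS is JSON, a list of rows, each an object with "linear": the shift along the tool's x, y, z in units of 40 mm (1.0 is 40 mm), a list of three; "roll": the turn about the tool's z in units of 5 degrees (1.0 is 5 degrees). A call has 1 to 12 rows; each row shifts and turns the commanded pose from where the row before left it, along the tool's axes as they then stand; what a row does not reach is not made up. A row lasts 1/12 s, in which the tool goes at most 41.7 mm and 7.16 degrees, less where a joint would pass 70% of its speed; a pose out of reach is approached as far as the arm can. A call is refused whole if a number of a shift passes 1 or a number of a turn 1, either way. A call with a gripper value outside its range is refused whole. OPENING is the opening, from -1 (shut) to 1 (fully open), set as the call begins (- or left out, the last holds). The fingers move at their own pace and stop on an object; FORCE is the grip in N (left out, the last holds). Time passes only in rows, so rows that do not move let the fingers close. It gives the time, the measured TCP pose, the force, the opening and the grip force at its end, in the units of the state.
- env.observe(): the state, without advancing time (a new reading comes with each control period).
- optics.get_image(name): name is "scene" or "top"; returns the picture (420x560x3 uint8, red, green, blue); there is no depth.
- optics.calibration(name): a dict with "fov_y" (degrees; the focal length in pixels is half the picture's height over the tangent of half this angle, whatever the lens; pixels are square), "cx", "cy" (the principal point, pixels), "D" ([k1, k2, p1, p2, k3] as OpenCV has them; the pictures are not rectified), "T" (4x4, takes a point from camera to world coordinates). Camera axes: x right, y down, z forward; pixel columns grow to the right and rows downward; lengths in m; the calibration is good to about 2 mm. A picture is of the moment at which its call begins. calibration takes no time and is no camera call.
- env.close_job(): hands the job in; it is judged then, once.
The state is a dict: "time_s": time; "q": joint angles; "qvel": joint speeds; "joint_efforts": joint torques, N m; "position": TCP position; "tool_rot": TCP orientation; "ft_force": force on the tool from outside, world axes, zero at the start; "wrist_torque": the same for the moment, N m; "grip_width": finger opening in m; "gripper_force": force on a finger pad.
Only numpy, scipy, OpenCV 4.12 (cv2) and the standard library are available. Lean on these libraries where they do the work, as an engineer would, in place of code of your own. Each camera call takes 0.05 s, during which the arm holds its last target. There are 200 camera calls.

## Working session

There is one attempt and no reset: what is moved stays moved. The work goes in short steps, Python scripts to look and compute and a shell command to move; the robot and the scene stay as the last step left them, time stands still between calls to the robot, and variables do not carry over. Pictures are saved under pics/ and viewed, at most 10 in all, crops included, and the job is handed in when it is done.

```bash
ls; mkdir -p pics
python3 - <<'E'
from rig import env, optics
import cv2
for n in("scene","top"):
    cv2.imwrite(f"pics/{n}0.png",optics.get_image(n)[:,:,::-1]); print(n,optics.calibration(n))
s=env.observe(); print(s["time_s"],s["position"],s["tool_rot"],s["grip_width"],s["ft_force"])
E
```

```text
pics
scene {'fov_y': 55.16787682273258, 'cx': 277.48486351072324, 'cy': 216.651925156668, 'D': array([-0.10502003,  0.        ,  0.        ,  0.        ,  0.        ]), 'T': array([[ 0.68864603,  0.45299059, -0.56618564,  1.08778951],
       [ 0.72482566, -0.40867006,  0.5546319 , -0.40173096],
       [ 0.01985991, -0.79233093, -0.60976822,  0.55394068],
       [ 0.        ,  0.        ,  0.        ,  1.        ]])}
top {'fov_y': 54.887423284782884, 'cx': 280.47732722462314, 'cy': 209.44539281673994, 'D': array([-0.04416264,  0.        ,  0.        ,  0.        ,  0.        ]), 'T': array([[ 0.02876418, -0.99464056,  0.09931156,  0.53689161],
       [-0.99946374, -0.02706304,  0.01843453, -0.01345948],
       [-0.01564805, -0.09978856, -0.99488561,  1.02685064],
       [ 0.        ,  0.        ,  0.        ,  1.        ]])}
0.1 [0.14911451 0.52911827 0.23075546] [[-9.62484576e-01  2.71335653e-01 -6.36400998e-04]
 [ 2.71336248e-01  9.62483868e-01 -1.20151118e-03]
 [ 2.86512874e-04 -1.32911463e-03 -9.99999076e-01]] 0.08516870435907112 [-0.64655494 -0.32953509 -0.24949766]
```

View pics/scene0.png

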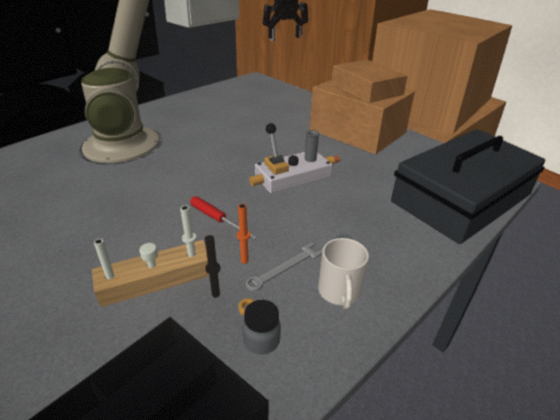

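View pics/top0.png

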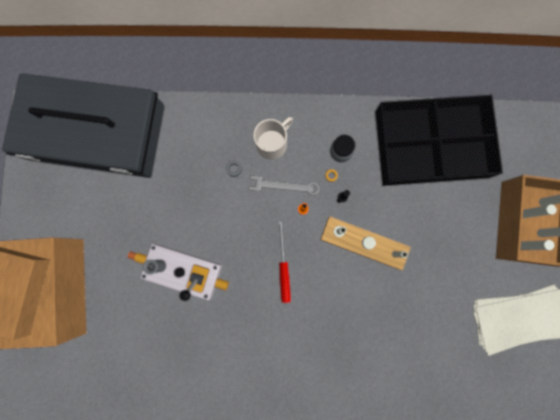

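Candidates: scene (187,230) white flanged tube in the rack, (100,258) offcut, (148,255) plug, (243,235) orange decoy, (212,265) black decoy. By its description, the tube is the one at (187,230), top view (340,231). I'll check this in a close crop.

Run:
```python
import cv2, numpy as np
a=cv2.imread("pics/scene0.png");b=cv2.imread("pics/top0.png")
def c(i,x,y,w,h,k): return cv2.resize(i[y:y+h,x:x+w],None,fx=k,fy=k,interpolation=cv2.INTER_CUBIC)
A=c(a,85,190,130,97,3.0);B=c(a,240,115,130,97,3.0);C=c(b,310,185,130,97,3.0);D=c(b,120,225,130,97,3.0)
cv2.imwrite("pics/crops.png",np.vstack([np.hstack([A,B]),np.hstack([C,D])]))
```

```text
(no output)
```

View pics/crops.png

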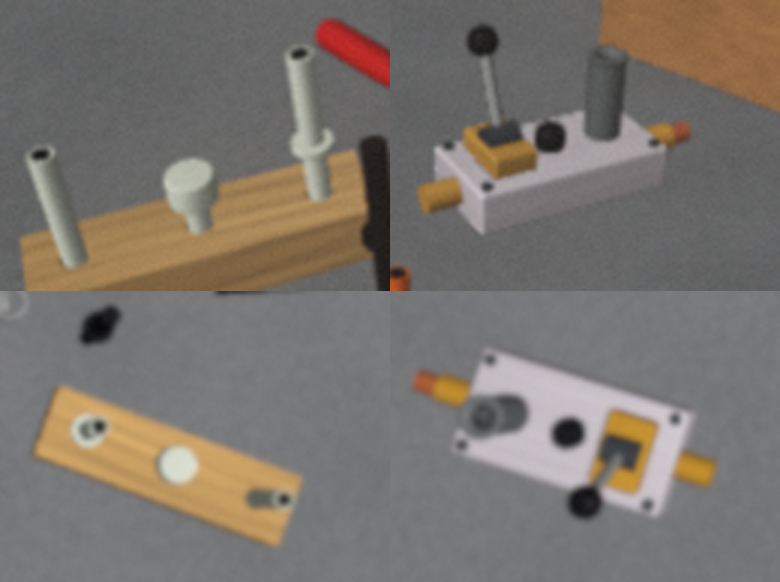

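The crop confirms it: the tube with the white flange is at the rack's +y end, and the fitting mouth and valve ball are also clear. Next I compute positions, using triangulation plus known heights.

```bash
cat > h.py <<'E'
import cv2, numpy as np
from rig import env, optics
def ray(n,p):
    c=optics.calibration(n); f=210/np.tan(np.radians(c["fov_y"]/2))
    K=np.array([[f,0,c["cx"]],[0,f,c["cy"]],[0,0,1]])
    u=cv2.undistortPoints(np.array([[p]],float),K,c["D"])[0,0]
    d=c["T"][:3,:3]@[u[0],u[1],1]; return c["T"][:3,3],d/np.linalg.norm(d)
def atz(n,p,z):
    o,d=ray(n,p); return o+d*(z-o[2])/d[2]
def proj(n,P):
    c=optics.calibration(n); f=210/np.tan(np.radians(c["fov_y"]/2))
    K=np.array([[f,0,c["cx"]],[0,f,c["cy"]],[0,0,1]]); T=np.linalg.inv(c["T"])
    return cv2.projectPoints(np.atleast_2d(P).astype(float),cv2.Rodrigues(T[:3,:3])[0],T[:3,3],K,c["D"])[0][:,0]
def tri(p,q):
    a,d=ray("scene",p);b,e=ray("top",q)
    s=np.linalg.lstsq(np.c_[d,-e],b-a,rcond=None)[0]
    A,B=a+s[0]*d,b+s[1]*e; return (A+B)/2,np.linalg.norm(A-B)
E
python3 - <<'E'
from h import *
np.set_printoptions(precision=4,suppress=True)
k=lambda x,y,ox,oy:((x+.5)/3-.5+ox,(y+.5)/3-.5+oy)
for n,s,t,z in [("tubetop",k(299,54,85,190),k(99,136,310,185),.146),("flange",k(312,138,85,190),k(89,139,310,185),.082),
  ("mouth",k(219,55,240,115),k(94,122,120,225),.115),("ball",k(92,40,240,115),k(195,211,120,225),.13)]:
    print(n,tri(s,t),"scene",atz("scene",s,z),"top",atz("top",t,z))
M=np.array([atz("top",k(*p,120,225),.04)[:2] for p in [(98,59),(302,121),(270,225),(66,161)]])
R=np.array([atz("top",k(*p,310,185),.04)[:2] for p in [(60,95),(302,185),(279,256),(34,165)]])
for m,n in((M,"man"),(R,"rack")):
    c=m.mean(0); y=(m[0]+m[3]-m[1]-m[2])/2; L=np.linalg.norm(y); y/=L; x=np.array([y[1],-y[0]])
    print(n,c,"len",L,"wid",np.linalg.norm(m[0]+m[1]-m[2]-m[3])/2,"yaw",np.degrees(np.arctan2(x[1],x[0])),"+50",c+.05*y,"-50",c-.05*y,"+75",c+.075*y,"x",x)
E
```

```text
tubetop (array([ 0.584 , -0.1328,  0.1466]), np.float64(0.0018585388033374108)) scene [ 0.5839 -0.1317  0.146 ] top [ 0.5836 -0.1337  0.146 ]
flange (array([ 0.5849, -0.1333,  0.0847]), np.float64(0.002353792634833558)) scene [ 0.5827 -0.1308  0.082 ] top [ 0.5844 -0.1347  0.082 ]
mouth (array([0.4941, 0.2925, 0.117 ]), np.float64(0.002524805933718801)) scene [0.4919 0.297  0.115 ] top [0.4931 0.2922 0.115 ]
ball (array([0.4325, 0.2078, 0.1347]), np.float64(0.0011476768726950022)) scene [0.4253 0.2152 0.13  ] top [0.4315 0.2085 0.13  ]
man [0.4765 0.243 ] len 0.17548694052857086 wid 0.08654468301909733 yaw -14.908746174295127 +50 [0.4893 0.2913] -50 [0.4636 0.1947] +75 [0.4958 0.3155] x [ 0.9663 -0.2573]
rack [ 0.5591 -0.205 ] len 0.20941496436037174 wid 0.060694372058320636 yaw -18.90293571113517 +50 [ 0.5753 -0.1577] -50 [ 0.5429 -0.2523] +75 [ 0.5834 -0.134 ] x [ 0.9461 -0.324 ]
```

```bash
R='{"linear":[-0.7,-0.6,0]}'; echo; python3 -m jog '[{"linear":[-0.7,-0.6,0]},{"linear":[-0.7,-0.6,0]},{"linear":[-0.7,-0.6,0]},{"linear":[-0.7,-0.6,0]},{"linear":[-0.7,-0.6,0]},{"linear":[-0.7,-0.6,0]},{"linear":[-0.7,-0.6,0]},{"linear":[-0.7,-0.6,0]},{"linear":[-0.7,-0.6,0]},{"linear":[-0.7,-0.6,0]},{"linear":[-0.7,-0.6,0]},{"linear":[-0.7,-0.6,0]}]' 0.2 60
python3 -m jog '[{"linear":[-0.7,-0.6,0]},{"linear":[-0.7,-0.6,0]},{"linear":[-0.7,-0.6,0]},{"linear":[-0.7,-0.6,0]},{"linear":[-0.7,-0.6,0]},{"linear":[-0.7,-0.6,0]},{"linear":[-0.7,-0.6,0]},{"linear":[-0.7,-0.6,0]},{"linear":[-0.7,-0.6,0]},{"linear":[0,0,0]},{"linear":[0,0,0]}]'
cat >> h.py <<'E'
def st():
    s=env.observe(); print("t",s["time_s"],"p",np.round(s["position"],4),"F",np.round(s["ft_force"],2),"w",round(s["grip_width"],4),"gf",round(float(np.max(s["gripper_force"])),1),"j6",np.round(s["q"][5],1)); return s
def go(x,y,z):
    s=st(); R=s["tool_rot"]; print("yaw",np.degrees(np.arctan2(R[1,1],R[0,1])),"tilt",R[:,2]); print("units",np.round(R.T@(np.array([x,y,z])-s["position"])/.04,3))
E
python3 -c "
from h import *
go(.5838,-.1333,.084)"
```

```text
t 0.1 p [0.1491 0.5291 0.2308] F [-0.65 -0.33 -0.25] w 0.0852 gf 0.0 j6 -12.3
yaw 74.25622425892033 tilt [-6.36400998e-04 -1.20151118e-03 -9.99999076e-01]
units [-14.954 -12.986   3.682]invalid input
invalid input
```

```bash
python3 -m jog '[{"linear":[-0.7,-0.6,0],"roll":0},{"linear":[-0.7,-0.6,0],"roll":0},{"linear":[-0.7,-0.6,0],"roll":0},{"linear":[-0.7,-0.6,0],"roll":0},{"linear":[-0.7,-0.6,0],"roll":0},{"linear":[-0.7,-0.6,0],"roll":0},{"linear":[-0.7,-0.6,0],"roll":0},{"linear":[-0.7,-0.6,0],"roll":0},{"linear":[-0.7,-0.6,0],"roll":0},{"linear":[-0.7,-0.6,0],"roll":0},{"linear":[-0.7,-0.6,0],"roll":0},{"linear":[-0.7,-0.6,0],"roll":0}]' 0.2 60
python3 -m jog '[{"linear":[-0.7,-0.6,0],"roll":0},{"linear":[-0.7,-0.6,0],"roll":0},{"linear":[-0.7,-0.6,0],"roll":0},{"linear":[-0.7,-0.6,0],"roll":0},{"linear":[-0.7,-0.6,0],"roll":0},{"linear":[-0.7,-0.6,0],"roll":0},{"linear":[-0.7,-0.6,0],"roll":0},{"linear":[-0.7,-0.6,0],"roll":0},{"linear":[0,0,0],"roll":0},{"linear":[0,0,0],"roll":0}]'
python3 -c "
from h import *
go(.5838,-.1333,.084)"
```

```text
time_s: 1.1
position: [0.395, 0.1592, 0.2312]
tool_rot: [[-0.962, 0.271, -0.0], [0.271, 0.962, 0.0], [0.0, -0.0, -1.0]]
ft_force: [0.9, 0.6, -0.1]
grip_width: 0.0511
gripper_force: 0.0
time_s: 1.93
position: [0.5582, -0.0859, 0.2302]
tool_rot: [[-0.962, 0.274, -0.002], [0.274, 0.962, 0.001], [0.002, 0.0, -1.0]]
ft_force: [-0.6, 1.0, -0.0]
grip_width: 0.0512
gripper_force: 0.0
t 1.9333 p [ 0.5582 -0.0859  0.2302] F [-0.6   0.98 -0.04] w 0.0512 gf 0.0 j6 -94.9
yaw 74.12465703696954 tilt [-1.70537284e-03  7.09466310e-04 -9.99998294e-01]
units [-0.945 -0.965  3.654]
```

```bash
python3 -m jog '[{"linear":[-0.47,-0.48,0],"roll":0},{"linear":[-0.47,-0.48,0],"roll":0},{"linear":[0,0,0.6],"roll":0},{"linear":[0,0,0.6],"roll":0},{"linear":[0,0,0.6],"roll":0},{"linear":[0,0,0.6],"roll":0},{"linear":[0,0,0.4],"roll":0},{"linear":[0,0,0.3],"roll":0},{"linear":[0,0,0.2],"roll":0},{"linear":[0,0,0],"roll":0},{"linear":[0,0,0],"roll":0}]'
python3 -c "
from h import *
go(.5838,-.1333,.084)"
```

```text
time_s: 2.85
position: [0.5837, -0.1311, 0.0998]
tool_rot: [[-0.963, 0.271, 0.0], [0.271, 0.963, 0.0], [-0.0, 0.0, -1.0]]
ft_force: [-0.2, -0.5, 0.4]
grip_width: 0.0513
gripper_force: 0.0
t 2.85 p [ 0.5837 -0.1311  0.0998] F [-0.16 -0.47  0.36] w 0.0513 gf 0.0 j6 -98.3
yaw 74.29439348813763 tilt [ 6.10289037e-05  4.83371682e-05 -9.99999997e-01]
units [-0.017 -0.051  0.394]
```

Fine-align to leave 1–2 mm above the flange, then close.

```bash
python3 -m jog '[{"linear":[-0.015,-0.05,0.2],"roll":0},{"linear":[0,0,0.17],"roll":0},{"linear":[0,0,0],"roll":0},{"linear":[0,0,0],"roll":0}]'
python3 -m jog '[{"linear":[0,0,0],"roll":0},{"linear":[0,0,0],"roll":0},{"linear":[0,0,0],"roll":0},{"linear":[0,0,0],"roll":0},{"linear":[0,0,0],"roll":0},{"linear":[0,0,0],"roll":0},{"linear":[0,0,0],"roll":0},{"linear":[0,0,0],"roll":0}]' -1 60
python3 -c "
from h import *
st()"
```

```text
time_s: 3.18
position: [0.5836, -0.1338, 0.0842]
tool_rot: [[-0.962, 0.271, -0.001], [0.271, 0.962, 0.0], [0.001, 0.0, -1.0]]
ft_force: [0.9, 0.0, 0.4]
grip_width: 0.0513
gripper_force: 0.0
time_s: 3.85
position: [0.584, -0.1339, 0.0849]
tool_rot: [[-0.962, 0.271, 0.001], [0.271, 0.962, -0.0], [-0.001, 0.0, -1.0]]
ft_force: [0.1, 1.4, 4.6]
grip_width: 0.0136
gripper_force: 58.3
t 3.85 p [ 0.584  -0.1339  0.0849] F [0.06 1.4  4.65] w 0.0136 gf 58.3 j6 -98.5
```

```bash
python3 -m jog '[{"linear":[0,0,-0.3],"roll":0},{"linear":[0,0,-0.6],"roll":0},{"linear":[0,0,-0.7],"roll":0},{"linear":[0,0,-0.7],"roll":0},{"linear":[0,0,-0.7],"roll":0},{"linear":[0,0,-0.5],"roll":0},{"linear":[0,0,0],"roll":0},{"linear":[0,0,0],"roll":0}]'
python3 -m jog '[{"linear":[0.3,0.5,0],"roll":0},{"linear":[0.4,0.8,0],"roll":0},{"linear":[0.44,0.82,0],"roll":0},{"linear":[0.44,0.82,0],"roll":0},{"linear":[0.44,0.82,0],"roll":0},{"linear":[0.44,0.82,0],"roll":0},{"linear":[0.44,0.82,0],"roll":0},{"linear":[0.44,0.82,0],"roll":0},{"linear":[0.44,0.82,0],"roll":0},{"linear":[0.44,0.82,0],"roll":0},{"linear":[0.44,0.82,0],"roll":0},{"linear":[0.3,0.5,0],"roll":0}]'
python3 -m jog '[{"linear":[0.2,0.3,0],"roll":0},{"linear":[0,0,0],"roll":0},{"linear":[0,0,0],"roll":0}]'
python3 - <<'E'
from h import *
go(.493,.2925,.225)
a=optics.get_image("scene")[:,:,::-1];b=optics.get_image("top")[:,:,::-1]
cv2.imwrite("pics/scene1.png",a);cv2.imwrite("pics/top1.png",b)
c=lambda i,x,y,w,h,k:cv2.resize(i[y:y+h,x:x+w],None,fx=k,fy=k,interpolation=cv2.INTER_CUBIC)
cv2.imwrite("pics/c1.png",np.hstack([c(a,255,50,100,140,4),c(b,100,210,100,140,4)]))
E
```

```text
time_s: 4.52
position: [0.5838, -0.134, 0.2247]
tool_rot: [[-0.962, 0.271, 0.001], [0.271, 0.962, -0.001], [-0.001, -0.0, -1.0]]
ft_force: [-0.1, -0.1, -1.1]
grip_width: 0.0135
gripper_force: 58.6
time_s: 5.52
position: [0.4907, 0.2761, 0.2225]
tool_rot: [[-0.963, 0.27, -0.004], [0.27, 0.963, -0.001], [0.003, -0.002, -1.0]]
ft_force: [-0.1, -0.1, -0.8]
grip_width: 0.0134
gripper_force: 58.7
time_s: 5.77
position: [0.4874, 0.2872, 0.2228]
tool_rot: [[-0.963, 0.27, -0.003], [0.27, 0.963, -0.001], [0.002, -0.002, -1.0]]
ft_force: [-0.3, 0.5, -1.6]
grip_width: 0.0135
gripper_force: 58.7
t 5.7667 p [0.4874 0.2872 0.2228] F [-0.26  0.53 -1.57] w 0.0135 gf 58.7 j6 -55.8
yaw 74.33057904003691 tilt [-0.00285563 -0.00137406 -0.99999498]
units [-0.099  0.166 -0.055]
```

View pics/c1.png

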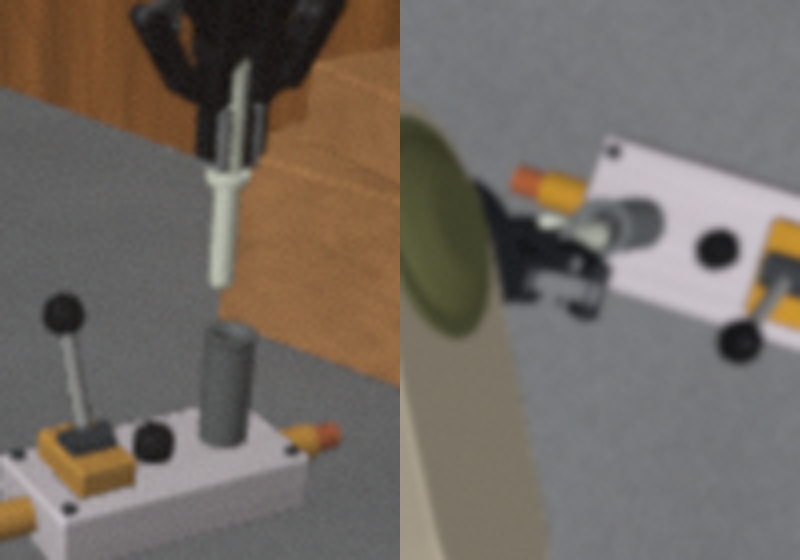

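Run:
```python
from h import *
np.set_printoptions(precision=4,suppress=True)
x,y,z=.4874,.2872,.2228-.0749
for t in("scene","top"):
    o=np.array([255,50]) if t=="scene" else np.array([100,210])
    print(t,((proj(t,[[x,y,z],[x,y,z+.072],[x,y,z+.136],[.493,.2925,.115],[.493,.2925,.04]])-o+.5)*4-.5))
# grasped-tube-relative: measured pixels of tube features -> xy at known heights
k=lambda X,Y:((X+.5)/4-.5+255,(Y+.5)/4-.5+50)
for n,p,h in(("foot",(218,282),z),("flange",(228,177),z+.072),("top",(243,65),z+.136),("mouth",(231,331),.115)):
    print(n,atz("scene",k(*p),h))
```

```text
scene [[219.6464 286.2993]
 [227.5996 171.9333]
 [235.1017  62.4011]
 [228.6386 336.1659]
 [220.6036 442.068 ]]
top [[193.8202 235.9854]
 [144.927  242.4647]
 [ 93.6822 249.2399]
 [204.943  223.0527]
 [245.8615 218.4777]]
foot [0.4824 0.2911 0.1479]
flange [0.4931 0.2813 0.2199]
top [0.4935 0.2871 0.2839]
mouth [0.489 0.299 0.115]
```

Run:
```python
from h import *
a=cv2.imread("pics/scene0.png");b=cv2.imread("pics/top0.png")
c=lambda i,x,y:cv2.resize(i[y:y+30,x:x+30],None,fx=13,fy=13,interpolation=cv2.INTER_CUBIC)
A=c(a,300,120);B=c(b,138,250)
for P,col in(((.4937,.293,.115),(0,255,0)),):
  t=np.linspace(0,2*np.pi,40)
  for r in(.0185,.0105):
    C=np.c_[P[0]+r*np.cos(t),P[1]+r*np.sin(t),0*t+P[2]]
    for n,I,o in(("scene",A,(300,120)),("top",B,(138,250))):
        p=(proj(n,C)-o+.5)*13-.5
        cv2.polylines(I,[p.astype(int)],True,col,1)
I=np.hstack([A,B]); I=np.clip(I.astype(float)*1.8,0,255).astype(np.uint8)
cv2.imwrite("pics/c2.png",I)
```

```text
(no output)
```

View pics/c2.png

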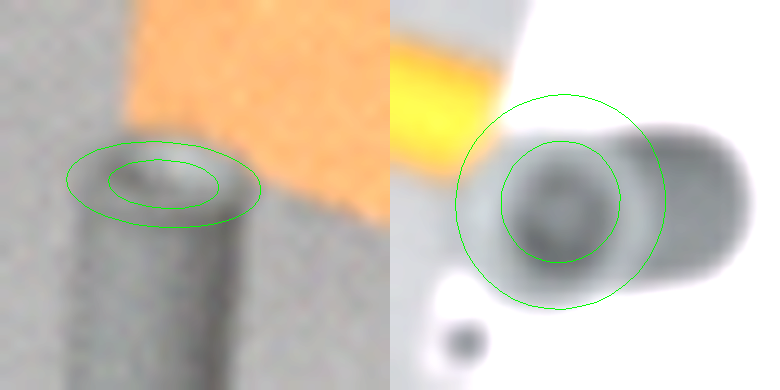

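Top view mouth is about (0.4916, 0.293), and scene relative to the tube is about (0.494, 0.293). I'll take (0.492, 0.2928), well inside the lead-in, and descend gently.

```bash
python3 -m jog '[{"linear":[-0.07,0.165,0],"roll":0},{"linear":[0,0,0.3],"roll":0},{"linear":[0,0,0.3],"roll":0},{"linear":[0,0,0],"roll":0},{"linear":[0,0,0],"roll":0},{"linear":[0,0,0],"roll":0}]'
python3 -c "
from h import *
go(.492,.2928,.187)"
```

```text
time_s: 6.37
position: [0.4931, 0.2925, 0.2011]
tool_rot: [[-0.962, 0.272, 0.001], [0.272, 0.962, 0.0], [-0.001, 0.0, -1.0]]
ft_force: [-0.6, 0.2, -0.8]
grip_width: 0.0135
gripper_force: 58.7
t 6.3667 p [0.4931 0.2925 0.2011] F [-0.64  0.25 -0.84] w 0.0135 gf 58.7 j6 -55.4
yaw 74.21718459089722 tilt [ 8.31341090e-04  2.50378193e-04 -9.99999623e-01]
units [ 0.028 -0.001  0.353]
```

```bash
python3 -m jog '[{"linear":[0.015,0,0.15],"roll":0},{"linear":[0,0,0.15],"roll":0},{"linear":[0,0,0],"roll":0},{"linear":[0,0,0],"roll":0}]' 
python3 -m jog '[{"linear":[0,0,0.06],"roll":0},{"linear":[0,0,0.06],"roll":0},{"linear":[0,0,0],"roll":0},{"linear":[0,0,0],"roll":0}]' 
python3 -c "
from h import *
st()"
```

```text
time_s: 6.7
position: [0.4917, 0.2929, 0.1882]
tool_rot: [[-0.963, 0.271, -0.001], [0.271, 0.963, -0.0], [0.001, -0.0, -1.0]]
ft_force: [-0.7, 0.1, 0.5]
grip_width: 0.0133
gripper_force: 58.8
time_s: 7.03
position: [0.4918, 0.2935, 0.1838]
tool_rot: [[-0.963, 0.271, 0.0], [0.271, 0.963, 0.001], [0.0, 0.001, -1.0]]
ft_force: [-3.1, 4.2, 1.7]
grip_width: 0.0136
gripper_force: 59.1
t 7.0333 p [0.4918 0.2935 0.1838] F [-3.09  4.21  1.68] w 0.0136 gf 59.1 j6 -55.3
```

```bash
python3 -m jog '[{"linear":[0.03,0.025,0],"roll":0},{"linear":[0,0,0],"roll":0},{"linear":[0,0,0],"roll":0},{"linear":[0,0,0],"roll":0}]' 
python3 -m jog '[{"linear":[0,0,0.05],"roll":0},{"linear":[0,0,0],"roll":0},{"linear":[0,0,0],"roll":0},{"linear":[0,0,0],"roll":0}]' 
python3 -c "
from h import *
st()"
```

```text
time_s: 7.37
position: [0.4911, 0.2941, 0.1837]
tool_rot: [[-0.962, 0.271, 0.0], [0.271, 0.962, -0.0], [-0.0, -0.0, -1.0]]
ft_force: [-1.0, 2.6, -0.6]
grip_width: 0.014
gripper_force: 58.9
time_s: 7.7
position: [0.4908, 0.2943, 0.1813]
tool_rot: [[-0.962, 0.271, -0.001], [0.271, 0.962, 0.0], [0.001, -0.0, -1.0]]
ft_force: [-1.1, 3.1, -2.5]
grip_width: 0.0134
gripper_force: 58.7
t 7.7 p [0.4908 0.2943 0.1813] F [-1.13  3.06 -2.55] w 0.0134 gf 58.7 j6 -55.2
```

```bash
python3 -m jog '[{"linear":[0.01,0.025,0],"roll":0},{"linear":[0,0,0.05],"roll":0},{"linear":[0,0,0],"roll":0},{"linear":[0,0,0],"roll":0}]' 
python3 -m jog '[{"linear":[0,0,0.05],"roll":0},{"linear":[0,0,0],"roll":0},{"linear":[0,0,0],"roll":0}]' 
python3 -m jog '[{"linear":[0,0,0.05],"roll":0},{"linear":[0,0,0],"roll":0},{"linear":[0,0,0],"roll":0}]'
```

```text
time_s: 8.03
position: [0.491, 0.2951, 0.1796]
tool_rot: [[-0.962, 0.271, -0.0], [0.271, 0.962, -0.001], [0.0, -0.001, -1.0]]
ft_force: [-0.7, 0.5, -1.0]
grip_width: 0.0135
gripper_force: 58.8
time_s: 8.28
position: [0.4909, 0.2952, 0.1777]
tool_rot: [[-0.962, 0.271, -0.0], [0.271, 0.962, -0.0], [-0.0, -0.0, -1.0]]
ft_force: [-0.2, 0.3, -0.4]
grip_width: 0.0135
gripper_force: 58.8
time_s: 8.53
position: [0.4908, 0.2954, 0.1757]
tool_rot: [[-0.963, 0.271, -0.0], [0.271, 0.963, 0.0], [0.0, 0.0, -1.0]]
ft_force: [-2.2, 1.9, 0.5]
grip_width: 0.0136
gripper_force: 59.1
```

```bash
python3 -m jog '[{"linear":[0.012,0.01,0.05],"roll":0},{"linear":[0,0,0],"roll":0},{"linear":[0,0,0],"roll":0}]' 
python3 -m jog '[{"linear":[0,0,0.03],"roll":0},{"linear":[0,0,0],"roll":0},{"linear":[0,0,0],"roll":0}]' 
python3 -m jog '[{"linear":[0,0,0.03],"roll":0},{"linear":[0,0,0],"roll":0},{"linear":[0,0,0],"roll":0}]'
```

```text
time_s: 8.78
position: [0.4907, 0.2956, 0.1739]
tool_rot: [[-0.962, 0.271, 0.0], [0.271, 0.962, -0.0], [-0.001, -0.0, -1.0]]
ft_force: [-0.6, 0.8, 2.9]
grip_width: 0.0132
gripper_force: 59.2
time_s: 9.03
position: [0.4907, 0.2958, 0.1724]
tool_rot: [[-0.962, 0.271, 0.0], [0.271, 0.962, 0.0], [-0.0, 0.0, -1.0]]
ft_force: [-1.2, 1.0, 0.0]
grip_width: 0.0133
gripper_force: 58.8
time_s: 9.28
position: [0.4905, 0.2957, 0.1709]
tool_rot: [[-0.962, 0.271, -0.001], [0.271, 0.962, -0.0], [0.0, -0.0, -1.0]]
ft_force: [-0.4, 0.2, -0.7]
grip_width: 0.0135
gripper_force: 58.8
```

Run:
```python
from h import *
st()
a=optics.get_image("scene")[:,:,::-1];b=optics.get_image("top")[:,:,::-1]
c=lambda i,x,y,w,h,k:cv2.resize(i[y:y+h,x:x+w],None,fx=k,fy=k,interpolation=cv2.INTER_CUBIC)
I=np.hstack([c(a,275,60,80,110,5),c(b,120,230,80,110,5)])
cv2.imwrite("pics/c3.png",np.clip(I*1.4,0,255).astype(np.uint8))
x,y,z=.4905,.2957,.1709-.0749
print((proj("scene",[[x,y,z],[x,y,z+.066],[x,y,z+.072],[x,y,z+.136],[x,y,.115]])-[275,60])*5)
```

```text
t 9.2833 p [0.4905 0.2957 0.1709] F [-0.36  0.24 -0.72] w 0.0135 gf 58.8 j6 -55.0
[[181.95359295 399.2891758 ]
 [191.2096248  276.27072208]
 [192.07874789 264.63741066]
 [201.64094749 135.65947114]
 [184.56151596 364.78674749]]
```

View pics/c3.png

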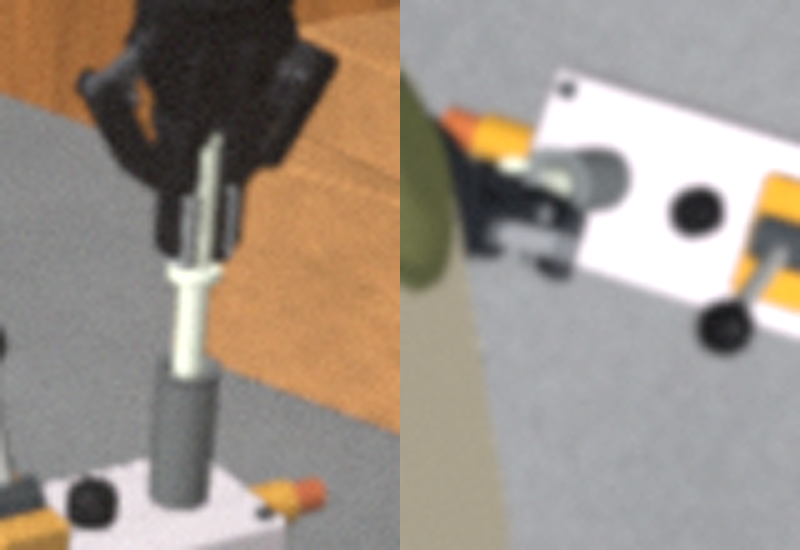

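The picture shows the tube upright in the fitting with the flange just under the fingertips (flange ~(195,272), rim ~(187,370) in the crop). About 15 mm is in, so the lip is still about to come. I continue in small steps.

```bash
for i in 1; do python3 -m jog '[{"linear":[0,0,0.04],"roll":0},{"linear":[0,0,0],"roll":0},{"linear":[0,0,0],"roll":0}]' | grep -E "pos|ft_"; done
python3 -m jog '[{"linear":[0,0,0.04],"roll":0},{"linear":[0,0,0],"roll":0},{"linear":[0,0,0],"roll":0}]' | grep -E "pos|ft_"
python3 -m jog '[{"linear":[0,0,0.04],"roll":0},{"linear":[0,0,0],"roll":0},{"linear":[0,0,0],"roll":0}]' | grep -E "pos|ft_"
```

```text
position: [0.4906, 0.2957, 0.1693]
ft_force: [0.6, 1.2, -1.9]
position: [0.4905, 0.2957, 0.1677]
ft_force: [0.1, 0.4, -3.0]
position: [0.4905, 0.2957, 0.1662]
ft_force: [0.6, 1.0, -2.4]
```

```bash
python3 -m jog '[{"linear":[0,0,0.04],"roll":0},{"linear":[0,0,0],"roll":0},{"linear":[0,0,0],"roll":0}]' | grep -E "pos|ft_"
python3 -m jog '[{"linear":[0,0,0.04],"roll":0},{"linear":[0,0,0],"roll":0},{"linear":[0,0,0],"roll":0}]' | grep -E "pos|ft_"
python3 -m jog '[{"linear":[0,0,0.04],"roll":0},{"linear":[0,0,0],"roll":0},{"linear":[0,0,0],"roll":0}]' | grep -E "pos|ft_|grip_w"
```

```text
position: [0.4905, 0.2958, 0.1647]
ft_force: [0.2, 1.4, -2.4]
position: [0.4905, 0.2958, 0.163]
ft_force: [1.1, 1.2, -1.4]
position: [0.4905, 0.2958, 0.1613]
ft_force: [1.5, 1.1, -3.6]
grip_width: 0.0132
```

```bash
python3 -m jog '[{"linear":[0,0,0.04],"roll":0},{"linear":[0,0,0],"roll":0},{"linear":[0,0,0],"roll":0}]' | grep -E "pos|ft_"
python3 -m jog '[{"linear":[0,0,0.04],"roll":0},{"linear":[0,0,0],"roll":0},{"linear":[0,0,0],"roll":0}]' | grep -E "pos|ft_"
python3 -m jog '[{"linear":[0,0,0.04],"roll":0},{"linear":[0,0,0],"roll":0},{"linear":[0,0,0],"roll":0}]' | grep -E "pos|ft_|grip_w"
python3 -c "
from h import *
s=st();print(s['wrist_torque'],s['joint_efforts'])"
```

```text
position: [0.4905, 0.2958, 0.1597]
ft_force: [1.5, 1.4, -5.3]
position: [0.4905, 0.2957, 0.1582]
ft_force: [0.4, 1.2, -4.9]
position: [0.4905, 0.2958, 0.1566]
ft_force: [1.2, 1.2, -4.2]
grip_width: 0.0133
t 11.6333 p [0.4905 0.2958 0.1566] F [ 1.16  1.16 -4.21] w 0.0133 gf 58.7 j6 -55.0
[ 0.31044543 -0.16976625 -0.01458867] [-4.12348537e-01 -5.04131556e+01 -2.17980498e+01 -3.05832429e-01
  3.75392670e-01 -2.25040577e-05]
```

```bash
python3 -m jog '[{"linear":[0,0,0],"roll":0},{"linear":[0,0,0],"roll":0},{"linear":[0,0,0],"roll":0},{"linear":[0,0,0],"roll":0},{"linear":[0,0,0],"roll":0},{"linear":[0,0,0],"roll":0}]' | grep -E "pos|ft_"
python3 -m jog '[{"linear":[0,0,0.03],"roll":0},{"linear":[0,0,0],"roll":0},{"linear":[0,0,0],"roll":0}]' | grep -E "pos|ft_"
python3 -m jog '[{"linear":[0,0,0.03],"roll":0},{"linear":[0,0,0],"roll":0},{"linear":[0,0,0],"roll":0}]' | grep -E "pos|ft_"
python3 -m jog '[{"linear":[0,0,0.03],"roll":0},{"linear":[0,0,0],"roll":0},{"linear":[0,0,0],"roll":0}]' | grep -E "pos|ft_"
```

```text
position: [0.4905, 0.2957, 0.1568]
ft_force: [-0.7, 1.2, -3.1]
position: [0.4906, 0.2958, 0.1559]
ft_force: [0.4, 0.7, -0.8]
position: [0.4907, 0.2958, 0.1546]
ft_force: [0.2, 0.6, 0.6]
position: [0.4906, 0.2958, 0.1531]
ft_force: [-0.2, 1.9, -2.1]
```

```bash
python3 -m jog '[{"linear":[0,0,0.03],"roll":0},{"linear":[0,0,0],"roll":0},{"linear":[0,0,0],"roll":0}]' | grep -E "pos|ft_"
python3 -m jog '[{"linear":[0,0,0.03],"roll":0},{"linear":[0,0,0],"roll":0},{"linear":[0,0,0],"roll":0}]' | grep -E "pos|ft_"
python3 -m jog '[{"linear":[0,0,0.03],"roll":0},{"linear":[0,0,0],"roll":0},{"linear":[0,0,0],"roll":0}]' | grep -E "pos|ft_"
python3 -m jog '[{"linear":[0,0,0.03],"roll":0},{"linear":[0,0,0],"roll":0},{"linear":[0,0,0],"roll":0}]' | grep -E "pos|ft_"
```

```text
position: [0.4905, 0.2957, 0.1519]
ft_force: [0.1, 0.3, -1.5]
position: [0.4905, 0.2957, 0.1507]
ft_force: [-0.1, 1.2, -0.9]
position: [0.4905, 0.2957, 0.1493]
ft_force: [1.3, 1.1, -2.9]
position: [0.4905, 0.2957, 0.1482]
ft_force: [1.2, 1.9, -3.4]
```

Run:
```python
from h import *
a=optics.get_image("scene")[:,:,::-1]
I=cv2.resize(a[60:170,275:355],None,fx=5,fy=5,interpolation=cv2.INTER_CUBIC)
cv2.imwrite("pics/c4.png",np.clip(I*1.4,0,255).astype(np.uint8))
```

```text
(no output)
```

View pics/c4.png

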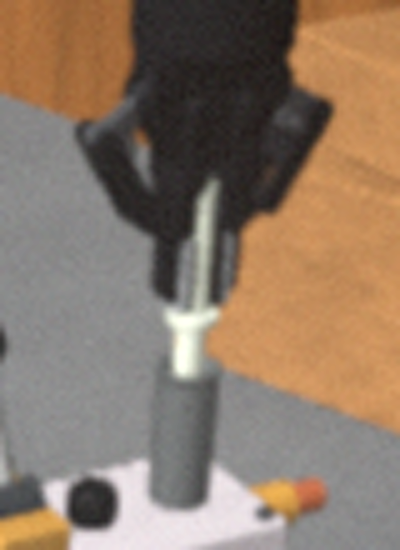

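It's sliding in with no slip: flange at (192,318), rim at (187,370), depth about 40 mm. I keep feeling for the seat.

```bash
python3 -m jog '[{"linear":[0,0,0.025],"roll":0},{"linear":[0,0,0],"roll":0},{"linear":[0,0,0],"roll":0}]' | grep -E "pos|ft_"
python3 -m jog '[{"linear":[0,0,0.025],"roll":0},{"linear":[0,0,0],"roll":0},{"linear":[0,0,0],"roll":0}]' | grep -E "pos|ft_"
python3 -m jog '[{"linear":[0,0,0.025],"roll":0},{"linear":[0,0,0],"roll":0},{"linear":[0,0,0],"roll":0}]' | grep -E "pos|ft_"
python3 -m jog '[{"linear":[0,0,0.025],"roll":0},{"linear":[0,0,0],"roll":0},{"linear":[0,0,0],"roll":0}]' | grep -E "pos|ft_"
```

```text
position: [0.4906, 0.2958, 0.1477]
ft_force: [-0.1, 0.9, 1.1]
position: [0.4906, 0.2958, 0.1465]
ft_force: [0.1, 0.6, -0.3]
position: [0.4906, 0.2958, 0.1454]
ft_force: [-0.1, 0.8, -0.1]
position: [0.4905, 0.2957, 0.1443]
ft_force: [1.0, 0.6, -0.0]
```

```bash
python3 -m jog '[{"linear":[0,0,0.025],"roll":0},{"linear":[0,0,0],"roll":0},{"linear":[0,0,0],"roll":0}]' | grep -E "pos|ft_"
python3 -m jog '[{"linear":[0,0,0.025],"roll":0},{"linear":[0,0,0],"roll":0},{"linear":[0,0,0],"roll":0}]' | grep -E "pos|ft_"
python3 -m jog '[{"linear":[0,0,0.025],"roll":0},{"linear":[0,0,0],"roll":0},{"linear":[0,0,0],"roll":0}]' | grep -E "pos|ft_"
python3 -m jog '[{"linear":[0,0,0.025],"roll":0},{"linear":[0,0,0],"roll":0},{"linear":[0,0,0],"roll":0}]' | grep -E "pos|ft_"
```

```text
position: [0.4905, 0.2957, 0.1431]
ft_force: [0.7, 0.9, -1.7]
position: [0.4905, 0.2957, 0.1423]
ft_force: [0.4, 0.3, -1.0]
position: [0.4907, 0.2958, 0.1422]
ft_force: [-0.5, 0.5, 4.6]
position: [0.4908, 0.2958, 0.1413]
ft_force: [-1.4, 0.6, 5.4]
```

Seat contact at TCP z≈0.1423, so home should be near 0.138.

```bash
python3 -m jog '[{"linear":[0,0,0.02],"roll":0},{"linear":[0,0,0],"roll":0},{"linear":[0,0,0],"roll":0}]' | grep -E "pos|ft_"
python3 -m jog '[{"linear":[0,0,0.02],"roll":0},{"linear":[0,0,0],"roll":0},{"linear":[0,0,0],"roll":0}]' | grep -E "pos|ft_"
python3 -m jog '[{"linear":[0,0,0.02],"roll":0},{"linear":[0,0,0],"roll":0},{"linear":[0,0,0],"roll":0}]' | grep -E "pos|ft_"
```

```text
position: [0.4908, 0.2958, 0.1407]
ft_force: [-1.3, -0.1, 7.3]
position: [0.4908, 0.2958, 0.1399]
ft_force: [-1.3, -0.0, 7.9]
position: [0.4908, 0.2958, 0.1391]
ft_force: [-1.1, -0.5, 8.0]
```

```bash
python3 -m jog '[{"linear":[0,0,0.015],"roll":0},{"linear":[0,0,0],"roll":0},{"linear":[0,0,0],"roll":0}]' | grep -E "pos|ft_"
python3 -m jog '[{"linear":[0,0,0.015],"roll":0},{"linear":[0,0,0],"roll":0},{"linear":[0,0,0],"roll":0}]' | grep -E "pos|ft_"
```

```text
position: [0.4909, 0.2958, 0.1387]
ft_force: [-1.6, -0.7, 8.1]
position: [0.4908, 0.2958, 0.1383]
ft_force: [-2.4, -0.6, 9.6]
```

```bash
python3 -m jog '[{"linear":[0,0,0.015],"roll":0},{"linear":[0,0,0],"roll":0},{"linear":[0,0,0],"roll":0}]' | grep -E "pos|ft_"
```

```text
position: [0.4909, 0.2958, 0.1383]
ft_force: [-3.2, -0.9, 13.9]
```

Stalled at z=0.1383 with the force climbing after 4 mm of seat travel, so the tube is home. Release, rise clear, and shut the fingers.

```bash
python3 -m jog '[{"linear":[0,0,0],"roll":0},{"linear":[0,0,0],"roll":0},{"linear":[0,0,0],"roll":0},{"linear":[0,0,0],"roll":0},{"linear":[0,0,0],"roll":0},{"linear":[0,0,0],"roll":0}]' 0.2
python3 -m jog '[{"linear":[0,0,-0.2],"roll":0},{"linear":[0,0,-0.4],"roll":0},{"linear":[0,0,-0.6],"roll":0},{"linear":[0,0,-0.7],"roll":0},{"linear":[0,0,-0.6],"roll":0},{"linear":[0,0,0],"roll":0},{"linear":[0,0,0],"roll":0},{"linear":[0,0,0],"roll":0}]'
python3 - <<'E'
from h import *
go(.3926,.2185,.117)
a=optics.get_image("scene")[:,:,::-1]
I=cv2.resize(a[60:190,240:360],None,fx=4.5,fy=4.5,interpolation=cv2.INTER_CUBIC)
x,y=.4908,.2958
for z in(.0634,.1294,.1354,.1994): print(z,(proj("scene",[[x,y,z]])-[240,60])*4.5)
print((proj("scene",[[.4295,.211,.131]])-[240,60])*4.5)
cv2.imwrite("pics/c5.png",np.clip(I*1.4,0,255).astype(np.uint8))
E
```

```text
time_s: 17.93
position: [0.4905, 0.2957, 0.1361]
tool_rot: [[-0.962, 0.271, -0.0], [0.271, 0.962, -0.0], [0.0, -0.0, -1.0]]
ft_force: [0.3, 0.5, -0.5]
grip_width: 0.0508
gripper_force: 0.0
time_s: 18.6
position: [0.4902, 0.2956, 0.2358]
tool_rot: [[-0.962, 0.271, -0.001], [0.271, 0.962, -0.0], [0.001, -0.001, -1.0]]
ft_force: [-0.2, -0.5, -0.2]
grip_width: 0.0512
gripper_force: 0.0
t 18.6 p [0.4902 0.2956 0.2358] F [-0.16 -0.54 -0.16] w 0.0512 gf 0.0 j6 -55.0
yaw 74.25266351187015 tilt [-1.07587458e-03 -3.58150864e-04 -9.99999357e-01]
units [ 1.823 -2.516  2.973]
0.0634 [[317.83282143 411.28502346]]
0.1294 [[325.9395208  304.46500964]]
0.1354 [[326.70102677 294.36356444]]
0.1994 [[335.08402984 182.35799308]]
[[136.03545752 309.03025401]]
```

View pics/c5.png

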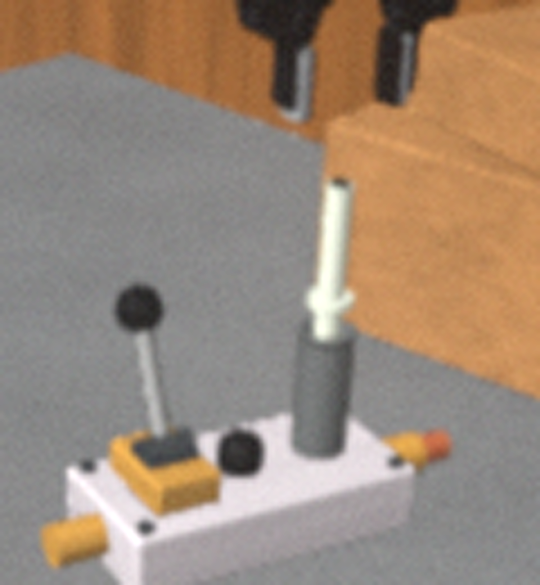

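The tube stands free in the fitting, and the ball at (138,307) matches the prediction (136,309). Now I go to the -x side of the ball with the fingers shut.

```bash
python3 -m jog '[{"linear":[0.3,-0.4,0],"roll":0},{"linear":[0.4,-0.56,0],"roll":0},{"linear":[0.4,-0.56,0],"roll":0},{"linear":[0.4,-0.56,0],"roll":0},{"linear":[0.33,-0.45,0],"roll":0},{"linear":[0,0,0],"roll":0},{"linear":[0,0,0],"roll":0},{"linear":[0,0,0],"roll":0}]' -1 40
python3 -m jog '[{"linear":[0,0,0.5],"roll":0},{"linear":[0,0,0.6],"roll":0},{"linear":[0,0,0.6],"roll":0},{"linear":[0,0,0.6],"roll":0},{"linear":[0,0,0.4],"roll":0},{"linear":[0,0,0.2],"roll":0},{"linear":[0,0,0],"roll":0},{"linear":[0,0,0],"roll":0}]'
python3 -c "
from h import *
go(.4806,.1951,.117)"
```

```text
time_s: 19.32
position: [0.393, 0.2184, 0.2359]
tool_rot: [[-0.962, 0.272, -0.001], [0.272, 0.962, -0.0], [0.0, -0.0, -1.0]]
ft_force: [0.5, 0.0, 0.3]
grip_width: -0.0002
gripper_force: 0.0
time_s: 19.98
position: [0.3932, 0.2185, 0.1204]
tool_rot: [[-0.963, 0.271, -0.0], [0.271, 0.963, -0.0], [0.0, -0.0, -1.0]]
ft_force: [-1.0, 0.2, 0.1]
grip_width: 0.0002
gripper_force: 0.0
t 19.9833 p [0.3932 0.2185 0.1204] F [-1.04  0.22  0.12] w 0.0002 gf 0.0 j6 -60.4
yaw 74.26989946621458 tilt [-1.37742851e-04 -9.61456348e-06 -9.99999990e-01]
units [-2.262  0.029  0.086]
```

```bash
python3 -m jog '[{"linear":[-0.2,0,0.03],"roll":0},{"linear":[-0.2,0,0],"roll":0},{"linear":[-0.2,0,0],"roll":0},{"linear":[-0.2,0,0],"roll":0},{"linear":[-0.2,0,0],"roll":0},{"linear":[-0.2,0.02,0],"roll":0},{"linear":[-0.2,0,0],"roll":0},{"linear":[-0.2,0,0],"roll":0},{"linear":[-0.2,0,0],"roll":0}]' | grep -E "pos|ft_"
python3 -m jog '[{"linear":[-0.15,0,0],"roll":0},{"linear":[-0.1,0,0],"roll":0},{"linear":[-0.1,0,0],"roll":0}]' | grep -E "pos|ft_"
python3 -m jog '[{"linear":[-0.1,0,0],"roll":0},{"linear":[0,0,0],"roll":0}]' | grep -E "pos|ft_"
```

```text
position: [0.4628, 0.1992, 0.1189]
ft_force: [-3.3, 1.7, -2.3]
position: [0.4756, 0.1954, 0.1187]
ft_force: [-2.9, 0.7, -2.2]
position: [0.4771, 0.195, 0.1186]
ft_force: [-12.8, 3.5, 1.9]
```

Force jumped to 13 N, so the lever is at its stop. I back off and look.

```bash
python3 -m jog '[{"linear":[-0.04,0,0],"roll":0},{"linear":[0,0,0],"roll":0},{"linear":[0,0,0],"roll":0}]' | grep -E "pos|ft_"
python3 -m jog '[{"linear":[0.4,0,0],"roll":0},{"linear":[0.6,0,0],"roll":0},{"linear":[0.6,0,0],"roll":0},{"linear":[0.4,0,-0.4],"roll":0},{"linear":[0,0,-0.8],"roll":0},{"linear":[0,0,-0.8],"roll":0},{"linear":[0,0,-0.8],"roll":0},{"linear":[0,0,0],"roll":0},{"linear":[0,0,0],"roll":0}]'
python3 - <<'E'
from h import *
a=optics.get_image("scene")[:,:,::-1];b=optics.get_image("top")[:,:,::-1]
c=lambda i,x,y,w,h,k:cv2.resize(i[y:y+h,x:x+w],None,fx=k,fy=k,interpolation=cv2.INTER_CUBIC)
cv2.imwrite("pics/c6.png",np.clip(np.hstack([c(a,240,60,100,130,4),c(b,120,220,100,130,4)])*1.4,0,255).astype(np.uint8))
for L in(-.487,.35,.41,.47,.53):
    m=.08*np.sin(L); P=[.4651+.9665*m,.1992-.2573*m,.06+.08*np.cos(L)]
    print(L,(proj("scene",P)[0]-[240,60])*4,(proj("top",P)[0]-[120,220])*4+[400,0])
E
```

```text
position: [0.4772, 0.1949, 0.1185]
ft_force: [-17.5, 4.9, 5.3]
time_s: 22.15
position: [0.4052, 0.216, 0.2328]
tool_rot: [[-0.962, 0.271, 0.006], [0.271, 0.962, 0.001], [-0.005, 0.002, -1.0]]
ft_force: [-0.4, -0.2, -0.7]
grip_width: 0.0001
gripper_force: 0.0
-0.487 [117.63470298 275.85255917] [657.53928201 304.94512038]
0.35 [170.04950731 312.44902328] [691.08997534 191.46720284]
0.41 [173.75026576 318.38975051] [694.27015506 183.52050037]
0.47 [177.35605    324.69184105] [697.48236495 175.79463372]
0.53 [180.85042114 331.32996943] [700.71207902 168.32209931]
```

View pics/c6.png

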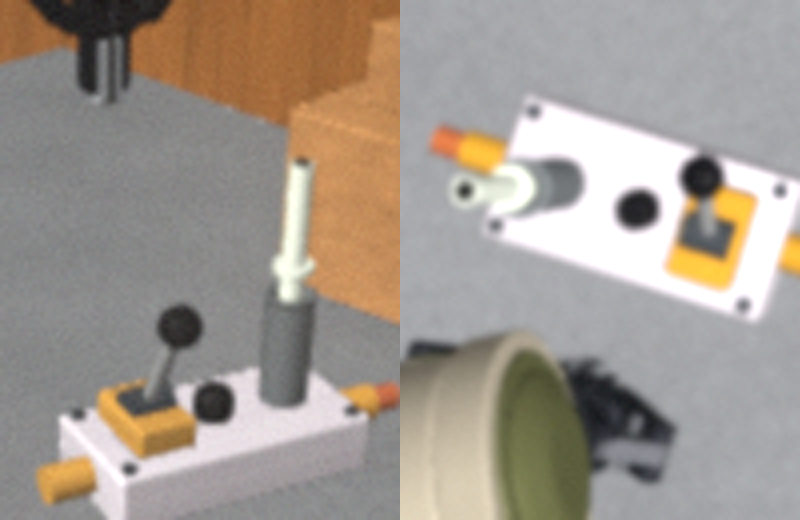

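The lever is over against its hard stop (ball at (180,327), a lean of about +0.49 rad). The tube is upright and home, and the arm is clear. Handing in.

```bash
python3 -c "
from rig import env
print(env.close_job())"
```

```text
the job is handed in; nothing more can be done
None
```

I pushed the flanged tube home in the grey fitting (4 mm of seat travel, then the force climbed), swung the valve lever to its stop, let go of both and handed the job in; the pass or fail result was not shown.

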